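# Hang a freshly varnished plaque on the drying rail with an S-hook

### The job

The plaque whose hole end sticks out over the back edge of the wire rack is freshly varnished, so do not touch it with the gripper: take the spare S-hook off the wooden T-bar stand, hook its lower bend through the plaque's hole and lift the plaque off the rack on the hook. Hang hook and plaque in the free place of the drying rail, over the drip tray, so that the plaque hangs still from the hook and the hook from the rail. Do not drop the plaque, and leave the two pieces already hanging, the coaster, the bangle, the varnish jar and the brush where they are.

Things in the scene. Friction and masses are not known exactly. Their poses are not given: they have to be found in the camera images.
- s_hook: spare S-hook on an arm of the T-bar, 145 mm tall, 4.5 mm steel wire bent in its xz plane. z up; x points away from the robot (within 0.4 rad), y along the T-bar. Origin at the centre of the flat-sided plastic grip on the upright part of its shank: 10 mm thick (y), 13 wide (x), 30 tall; pinch across y. Bar axis 20 mm ahead (+x) and 32 mm above: a gripper tilted back 10-25 deg clears it. 35 g
- hook_upper (a point): wire centre at the crest of the s_hook's upper bend, x=+20, z=+40.25 mm from its origin, 8 mm above the bar or rail axis when hung. The bend (20 mm centre-line radius, 35.5 mm wide inside) opens downward; its free tip, a 10 mm ball, is at x=+40 mm, lowest point z=+9 mm, so lift about 45 mm to clear a bar
- hook_lower (a point): wire centre at the bottom of the s_hook's lower bend, x=+25, z=-100 mm from its origin; the hung plaque's hole centre settles about 5 mm below it. The bend (16 mm centre-line radius, 27.5 mm wide inside, 26 mm deep) opens upward; its free tip is on the -x side, the shank slopes up on the +x side from (41, -84) to the grip
- hook_tip (a point): centre of the round end (4.5 mm thick) of the s_hook's lower free tip, x=+8, z=-74 mm from its origin. This goes up through the hole, with the plaque's end between tip and shank (over the tip the gap up to the shank is 35 mm high, 13 mm further in it is 17 mm)
- plaque: varnished plywood plaque lying on the rack: 104 mm long (x), 68 wide (y), 6 thick, a 30 mm wide tab with sloping shoulders at the +x end, glass beads 4 mm proud on top. Origin at its underside, mid-length; z up; +x points away from the robot (within 0.4 rad), the end with the hole overhanging the rack's back edge by 25 to 38 mm. About 40 g
- plaque_hole (a point): centre (mid-thickness) of the plaque's round hole, 15 mm in diameter, through the thickness; 38.5 mm from the plaque's origin along +x and 13.5 mm from its end
- drying_rack: fixed wire rack, 200 mm (x) by 280 mm (y), wire tops at z=85 mm; the wires run along x, the back edge is at x=+102 mm; cross wires under them at x=-90, 0 and +90 mm, legs at the four corners (x=+-85, y=+-140); free space under the overhanging hole. Origin on the table at its centre
- drying_rail: fixed tube stand: level rail 12 mm thick along y, 430 mm long, axis 280 mm above the table, posts at y=+-205 mm. Rubber stopper rings (19 mm) at y=+-56 and +-168 mm part it into three places centred at y=-112, 0 and +112 mm; two are taken. Origin on the table under the rail's middle; x points away from the robot (within 0.12 rad)
- rail (a point): middle of the rail's axis, 280 mm above the table, axes as drying_rail
- drip_tray: flat open tray 90 x 96 mm, 12 mm high, fixed, on the table under the one free place of the rail, centred under the rail. Origin at its centre on the table
- t_bar: fixed wooden T-bar stand: round foot 90 mm across, post 15 mm thick, level crossbar 12 mm thick along y, 250 mm long with 20 mm end balls, its axis 205 mm above the table. Origin on the table under the post
- bangle: brass bangle 70 mm across hanging on the other arm of the T-bar; origin 20 mm to the robot's side of the ring's centre; leave it there
- hung_hook_b: S-hook like s_hook already hanging on the rail; origin under the rail, level with its grip; leave it
- hung_hook_c: another S-hook like it already hanging on the rail; leave it
- hung_plaque_b: plaque like the varnished one hanging upright on hung_hook_b, 68 mm wide along the rail, reaching 91 mm below its origin, which is its hole's centre; leave it
- hung_plaque_c: the same on hung_hook_c; leave it
- coaster: round plywood coaster 84 mm across, 6 mm thick, lying on the rack; origin at its underside; leave it
- varnish_jar: closed glass jar 60 mm across, 75 mm tall, on the table; leave it standing
- brush: brush 170 mm long lying on the table along its x; leave it

How it is judged:
By the outcome, as a careful person would: the job done as asked, in the order asked, and still so for the second after the job is handed in, with the robot touching nothing.
It also fails if it takes over 72 s, if anything falls off the work surface, if the arm or the gripper's body presses on something with over 40 N, if the wrist force passes 120 N, or if a joint passes its speed limit or range.

### The arm

A 6-joint arm with a two-finger parallel gripper is mounted at the origin on the work surface. World frame = base frame: x ahead of the robot, y to its left, z up, the work surface at z = 0. Lengths are in m, angles in rad, forces in N, time in s.
With the tool pointing down it reaches from about 0.35 to 0.8 m from the base axis. Payload 7.3 kg.
Tool frame: the origin (TCP) lies at the very end of the fingers, on their centre line; the grasp point (between the pads) lies 19 mm behind it; z points along the fingers, y is the line along which they close (so a half turn about z gives the same grasp; the last joint's range is limited). The gripper opens to 85 mm and grips with 20 to 120 N. Pads are 22 mm wide; open, the fingers measure 114 mm over their backs; the gripper's body (76 mm by 85 mm) begins 54 mm behind the grasp point. The pads swing forward as they close: fully open they stand 13 mm farther back than shut.
Start: joints at [1.162, 0.342, 1.524, -0, 1.275, -0.146], TCP at [0.136, 0.507, 0.231] pointing down, gripper open.
Joint ranges: [-2.53, 2.53], [-0.77, 2.02], [0.04, 2.7], [-1, 4.14], [0.28, 2.66], [-3.11, 3.11]. Speed limits (rad/s): [2.57, 2.57, 3.14, 3.14, 3.14, 3.14].

### API

Orientations are given as [roll, pitch, yaw] about the fixed x, y, z axes, in that order (R = Rz(yaw) Ry(pitch) Rx(roll)).
In Python, from rig import read_state, grab_frame, close_job gives the robot as it stands. The module is installed in compiled form; this text tells all that it offers.
- The arm moves only by the tool send_rows, never from a script. Its argument "targets" is text: rows parted by semicolons, each of 7 numbers parted by spaces: the shift along the tool's x, y, z in mm, then the turn, a rotation vector about the tool's x, y, z in rad, then the closure in counts, from 0 (fully open) to 255 (shut). A call has exactly 5 rows; each row is the pose to reach, as a shift and turn from the pose commanded when the call began, along the tool's axes at that moment; what a row does not reach only later rows make up. A row lasts 1/8 s, in which the tool goes at most 62.5 mm and 10.7 degrees, less where a joint would pass 70% of its speed; a pose out of reach is approached as far as the arm can. A call with a gripper value outside its range is refused whole. The fingers move at their own pace and stop on an object; "grip_force" is the grip in N (left out, the last holds). Time passes only in rows, so rows that repeat a pose let the fingers close, or fill a call up. It gives the time, the measured TCP pose, the force, the opening and the grip force at its end, in the units of the state.
- read_state(): the state, without advancing time (a new reading comes with each control period).
- grab_frame(name): name is "scene" or "top" or "wrist"; returns a dict with "img" (400x640x3 uint8, blue, green, red), "fx", "fy", "cx", "cy" (pixels), "rvec" (rotation vector, rad) and "tvec" (3), from world to camera coordinates, as OpenCV has them; the wrist camera has in their place "T_tool_cam" (4x4, takes a point from camera to tool coordinates, whose origin is the TCP and whose axes are the flange's). Camera axes: x right, y down, z forward; pixel columns grow to the right and rows downward; lengths in m; the calibration is good to about 2 mm. The wrist camera is an equidistant fisheye: a pixel r from the principal point sees the ray r / f radians off the axis. A picture is of the moment at which its call begins: read the wrist's pose just before it. There is no depth.
- close_job(): hands the job in; it is judged then, once.
The state is a dict: "time": time; "q": joint angles; "qvel": joint speeds; "joint_efforts": joint torques, N m; "position": TCP position; "tcp_rot": TCP orientation; "wrist_force": force on the tool from outside, world axes, zero at the start; "ft_torque": the same for the moment, N m; "width": finger opening in m; "finger_force": force on a finger pad.
Only numpy, scipy, OpenCV 4.12 (cv2) and the standard library are available. Lean on these libraries where they do the work, as an engineer would, in place of code of your own. Each camera call takes 0.05 s, during which the arm holds its last target. There are 200 camera calls.

## Working session

There is one attempt and no reset: what is moved stays moved. The work goes in short steps, Python scripts to look and compute and a tool call to move; the robot and the scene stay as the last step left them, time stands still between calls to the robot, and variables do not carry over. Pictures are saved under pics/ and viewed, at most 10 in all, crops included, and the job is handed in when it is done.

Besides the shell and the picture viewer there is one more tool, called as name(argument=value, ...) on one line, values as JSON. send_rows: Moves the arm, as the interface text tells. Its arguments: {"type":"object","properties":{"targets":{"type":"string"},"grip_force":{"type":"number"}},"required":["targets"]}

```bash
mkdir -p pics
cat > h.py <<'E'
import numpy as np, cv2, pickle
from rig import read_state, grab_frame, close_job
from scipy.spatial.transform import Rotation as R
def save():
    F={}
    for n in ("scene","top"):
        F[n]=grab_frame(n); cv2.imwrite(f"pics/{n}.png",F[n]["img"])
    pickle.dump(F,open("F.pkl","wb"))
E
python3 - <<'E'
from h import *
save(); s=read_state(); print({k:s[k] for k in s})
F=pickle.load(open("F.pkl","rb"))
for n in F:
    f=F[n]; r=cv2.Rodrigues(np.array(f["rvec"]))[0]; print(n,f["fx"],f["cx"],f["cy"],-r.T@f["tvec"],r[2])
E
```

```text
{'time': 0.1, 'q': array([ 1.16203424e+00,  3.42644251e-01,  1.52490271e+00, -4.45505353e-05,
        1.27539494e+00, -1.46008491e-01]), 'qvel': array([ 0.00098143, -0.00116946, -0.0012072 ,  0.00015163,  0.00038703,
       -0.00181875]), 'joint_efforts': array([ 2.63376860e-03, -4.34448874e+01, -2.46494222e+01, -1.03931820e-04,
        4.78118731e-03,  2.27273023e-05]), 'position': array([0.1362195 , 0.50665867, 0.23070658]), 'tcp_rot': array([-3.14025157e+00, -1.54151868e-04,  2.87885196e+00]), 'wrist_force': array([-0.39351818, -0.48590632,  0.19001176]), 'ft_torque': array([ 0.0310704 ,  0.01164197, -0.01542383]), 'finger_force': 0.0, 'width': 0.08510968029998496}
scene 371.6390876787051 321.59606768173006 202.4628350319182 [ 0.98401012 -0.07564652  0.81923409] [-0.59353049  0.16179323 -0.78838094]
top 466.80631917757313 323.60376540186866 195.02738335005463 [0.25655399 0.05452121 1.46708506] [ 0.20733804 -0.00259588 -0.97826591]
```

View pics/scene.png

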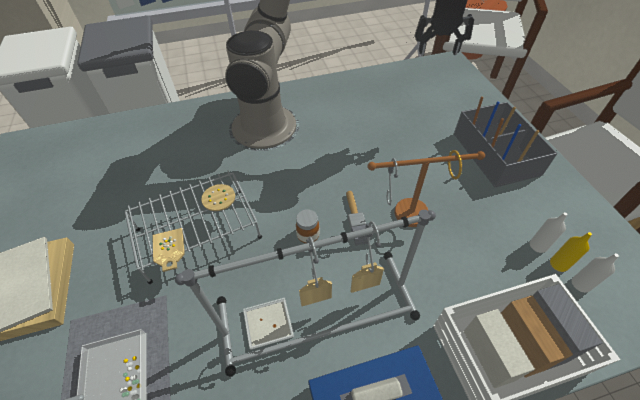

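View pics/top.png

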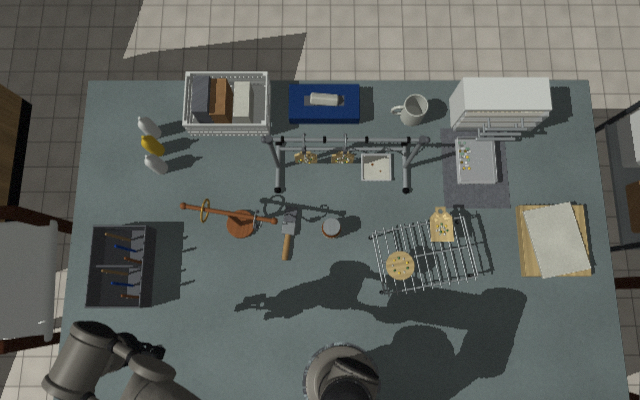

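```bash
cat >> h.py <<'E'
def mont(items,name,w=400,h=300):
    t=[]
    for img,x0,y0,ww in items:
        hh=int(ww*h/w); c=cv2.resize(img[y0:y0+hh,x0:x0+ww],(w,h),interpolation=cv2.INTER_CUBIC)
        s=w/ww
        for g in range((x0//20+1)*20,x0+ww,20): cv2.line(c,(int((g+.5-x0)*s),0),(int((g+.5-x0)*s),6),(0,0,255),1); cv2.putText(c,str(g),(int((g-x0)*s)-10,18),0,.35,(0,0,255))
        for g in range((y0//20+1)*20,y0+hh,20): cv2.line(c,(0,int((g+.5-y0)*s)),(6,int((g+.5-y0)*s)),(0,0,255),1); cv2.putText(c,str(g),(8,int((g-y0)*s)+4),0,.35,(0,0,255))
        t.append(c)
    cv2.imwrite(name,np.vstack([np.hstack(t[i:i+2]) for i in range(0,len(t),2)]))
E
python3 - <<'E'
from h import *
F=pickle.load(open("F.pkl","rb")); s=F["scene"]["img"]; t=F["top"]["img"]
mont([(s,130,205,100),(s,360,140,130),(t,410,195,80),(t,180,190,110)],"pics/m1.png")
mont([(s,170,200,280),(s,210,210,200),(t,260,125,180),(t,270,125,110)],"pics/m2.png")
E
```

```text
(no output)
```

View pics/m1.png

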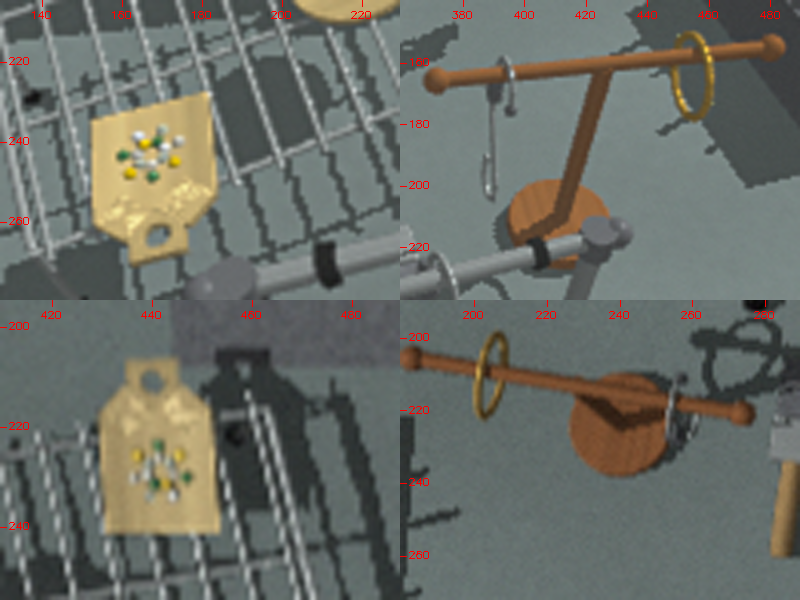

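View pics/m2.png

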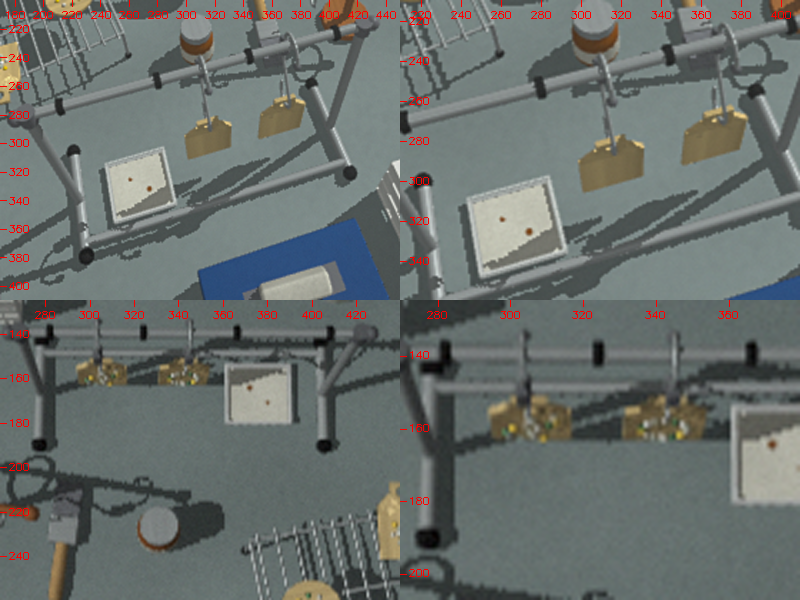

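```bash
cat >> h.py <<'E'
def proj(f,P): return cv2.projectPoints(np.array(P,float).reshape(-1,1,3),np.array(f["rvec"]),np.array(f["tvec"]),np.array([[f["fx"],0,f["cx"]],[0,f["fy"],f["cy"]],[0,0,1.]]),None)[0].reshape(-1,2)
E
cat > fit.py <<'E'
from h import *
from scipy.optimize import least_squares
F=pickle.load(open("F.pkl","rb"))
def fit(name,model,sc,tp,z,x0=(.5,0,0),free=False):
    model=np.array(model,float)
    def w(p):
        c,s=np.cos(p[2]),np.sin(p[2]); m=model
        zz=z+(p[3] if free else 0)
        return np.c_[p[0]+c*m[:,0]-s*m[:,1],p[1]+s*m[:,0]+c*m[:,1],zz+m[:,2]]
    def res(p):
        P=w(p); r=[]
        for f,o in(("scene",sc),("top",tp)):
            if o is not None:
                d=proj(F[f],P)-np.array(o); r.append(d[~np.isnan(d)])
        return np.concatenate(r)
    s=least_squares(res,list(x0)+([0] if free else []),loss="soft_l1")
    print(name,s.x.round(4),"res",res(s.x).round(1)); return s.x,w(s.x)
nan=np.nan
# plaque: hole, near corners(-y,+y), tab end corners(-y,+y); top face z=6
M=[[.0385,0,.003],[-.052,-.034,.006],[-.052,.034,.006],[.052,-.015,.006],[.052,.015,.006]]
p,P=fit("plaque",M,[[169,263],[152.5,234.75],[181.75,227.75],[162.25,270.25],[176.25,267.5]],
 [[439.9,209.9],[453.3,240.9],[430.1,240.9],[445.1,206.4],[434.9,206.4]],.085,(.5,-.25,0)); print("hole",P[0])
fit("plaque_freez",M,[[169,263],[152.5,234.75],[181.75,227.75],[162.25,270.25],[176.25,267.5]],
 [[439.9,209.9],[453.3,240.9],[430.1,240.9],[445.1,206.4],[434.9,206.4]],.085,(.5,-.25,0),True)
b,B=fit("tbar",[[0,.125,0],[0,-.125,0]],[[480.7,154.5],[371.2,165.2]],[[182.5,205.7],[273.5,220.3]],.205,(.45,.2,0))
for t in np.arange(-.12,-.03,.01):
    c,s=np.cos(b[2]),np.sin(b[2]); q=[b[0]-s*t,b[1]+c*t,.205+.008]; print(round(t,3),np.array(q).round(3),proj(F["scene"],q).round(1),proj(F["top"],q).round(1))
r,_=fit("rail",[[0,y,0] for y in(.168,.056,-.056,-.168)],[[407,221.2],[343.8,237.3],[279.4,256.2],[210.8,273]],[[281.9,139.1],[324,138.8],[366,139.1],[408.5,139.5]],.28,(.6,.05,0))
c,s=np.cos(r[2]),np.sin(r[2]); print("free",r[0]+s*.112,r[1]-c*.112)
E
python3 fit.py
```

```text
plaque [ 0.4619 -0.2986  0.0013] res [ 0.4  0.9  0.1 -0.5  0.3 -0.5 -0.1  0.  -0.1 -0.8  0.2  0.7  0.2 -0.3
  0.4 -0.3 -0.  -0.4  0.2 -0.4]
hole [ 0.50042227 -0.29853873  0.088     ]
plaque_freez [ 0.4616 -0.2989  0.001  -0.0013] res [ 0.4  1.1  0.1 -0.3  0.4 -0.3 -0.   0.2 -0.1 -0.6  0.2  0.9  0.2 -0.2
  0.5 -0.1 -0.  -0.2  0.2 -0.2]
tbar [ 0.474   0.314  -0.1672] res [-1.6  0.3  1.3  0.2  0.7  0.  -0.9  0.2]
-0.12 [0.454 0.196 0.213] [[375.  162.7]] [[270.5 219.8]]
-0.11 [0.456 0.206 0.213] [[379.3 162.3]] [[266.8 219.2]]
-0.1 [0.457 0.215 0.213] [[383.7 161.8]] [[263.2 218.6]]
-0.09 [0.459 0.225 0.213] [[388.1 161.4]] [[259.6 218. ]]
-0.08 [0.461 0.235 0.213] [[392.4 161. ]] [[256.  217.4]]
-0.07 [0.462 0.245 0.213] [[396.8 160.5]] [[252.4 216.8]]
-0.06 [0.464 0.255 0.213] [[401.1 160.1]] [[248.8 216.2]]
-0.05 [0.466 0.265 0.213] [[405.4 159.7]] [[245.2 215.6]]
-0.04 [0.467 0.275 0.213] [[409.8 159.3]] [[241.6 215. ]]
rail [ 0.6624 -0.0066  0.0055] res [-3.2  0.3 -0.3  0.2  0.3 -1.8  1.1 -0.6  0.3 -0.2  0.2 -0.2  0.2 -0.8
 -0.4 -1.5]
free 0.6629976550180366 -0.1185753924356828
```

```bash
cat >> h.py <<'E'
def toolR(psi,t):
    X=np.array([np.cos(psi),np.sin(psi),0]);Y=np.array([-np.sin(psi),np.cos(psi),0]);Z=np.array([0,0,1.])
    z=np.sin(t)*X-np.cos(t)*Z; return np.c_[np.cross(Y,z),Y,z]
def plan(O,psi,t=np.radians(20),back=0):
    s=read_state(); Rc=R.from_euler("xyz",s["tcp_rot"]).as_matrix(); Rt=toolR(psi,t)
    P=np.array(O)+Rt[:,2]*(.019-back)
    print("t",round(s["time"],2),"shift",((Rc.T@(P-s["position"]))*1000).round(1),"rot",R.from_matrix(Rc.T@Rt).as_rotvec().round(4),"F",s["wrist_force"].round(1))
def hookpose():
    s=read_state(); Rc=R.from_euler("xyz",s["tcp_rot"]).as_matrix()
    print("origin",(s["position"]-.019*Rc[:,2]).round(4),"z",Rc[:,2].round(3),"q",s["q"].round(2))
E
python3 -c "
from h import *
plan([.442,.243,.173],-.167,back=.09)"
```

```text
t 0.1 shift [-339.6 -177.5   -8.8] rot [-0.018  -0.349  -0.0945] F [-0.4 -0.5  0.2]
```

send_rows(targets="-50 -25 0 0 -0.06 -0.01 60; -100 -50 -1 -0.005 -0.12 -0.03 60; -150 -78 -3 -0.01 -0.18 -0.05 60; -200 -104 -5 -0.012 -0.24 -0.06 60; -250 -130 -6 -0.014 -0.3 -0.08 60", grip_force=50)

```text
time: 0.72
position: [0.345, 0.3152, 0.2373]
tcp_rot: [3.14, 0.302, 2.96]
wrist_force: [0.4, -0.5, -0.1]
width: 0.0656
finger_force: 0.0
```

```bash
python3 -c "
from h import *
plan([.442,.243,.173],-.167,back=.09)"
```

```text
t 0.72 shift [-81.  -53.9  22.7] rot [-0.0031 -0.0469 -0.0137] F [ 0.4 -0.5 -0.1]
```

send_rows(targets="-30 -20 8 -0.001 -0.02 -0.005 60; -60 -40 16 -0.003 -0.04 -0.01 60; -81 -54 23 -0.003 -0.047 -0.014 60; -81 -54 23 -0.003 -0.047 -0.014 60; -81 -54 23 -0.003 -0.047 -0.014 60")

```text
time: 1.35
position: [0.4165, 0.2484, 0.239]
tcp_rot: [3.141, 0.346, 2.973]
wrist_force: [-0.9, -0.5, -0.0]
width: 0.0653
finger_force: 0.0
```

Run:
```python
from h import *
hookpose(); plan([.442,.243,.173],-.167,back=.09)
s=read_state(); w=grab_frame("wrist"); f=grab_frame("scene")
pickle.dump((s,w,f),open("W.pkl","wb")); print(w["T_tool_cam"],w["fx"],w["cx"],w["cy"])
mont([(w["img"],0,0,533),(w["img"],220,100,200),(f["img"],340,130,160),(f["img"],370,145,50)],"pics/w1.png")
```

```text
origin [0.4102 0.2495 0.2568] z [ 0.335 -0.057 -0.941] q [ 0.52  0.14  1.83 -0.27  0.92 -0.74]
t 1.35 shift [-1.9 -1.1 -0.1] rot [-0.0001 -0.0026 -0.0011] F [-0.9 -0.5 -0. ]
[[ 1.67331002e-04 -9.57738143e-01 -2.87641481e-01  7.40088660e-02]
 [ 9.99999829e-01  3.21269943e-04 -4.87973797e-04 -6.15740181e-04]
 [ 5.59761680e-04 -2.87641350e-01  9.57738033e-01 -1.41462034e-01]
 [ 0.00000000e+00  0.00000000e+00  0.00000000e+00  1.00000000e+00]] 309.70691628693146 323.53367725466313 198.30028653871264
```

View pics/w1.png

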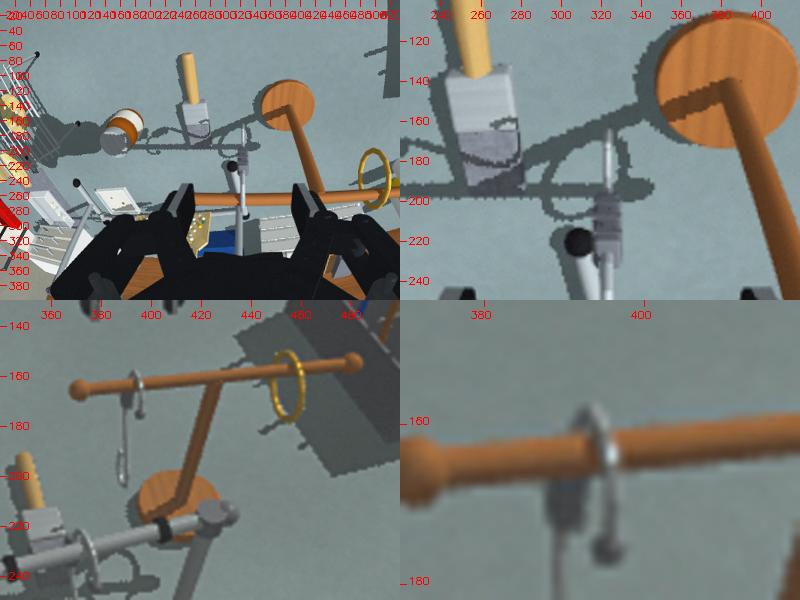

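```bash
cat >> h.py <<'E'
def wproj(s,w,P):
    Rc=R.from_euler("xyz",s["tcp_rot"]).as_matrix(); T=np.array(w["T_tool_cam"])
    p=(np.atleast_2d(P)-s["position"])@Rc; c=(p-T[:3,3])@T[:3,:3]
    r=np.linalg.norm(c[:,:2],axis=1); th=np.arctan2(r,c[:,2])
    return np.c_[w["cx"]+w["fx"]*th*c[:,0]/r,w["cy"]+w["fy"]*th*c[:,1]/r]
def hook(O,psi):
    m={"orig":(0,0),"crest":(.02,.04025),"ball":(.04,.014),"low":(.025,-.1),"tip":(.008,-.074),"gtop":(0,.015),"gbot":(0,-.015)}
    return {k:np.array(O)+[v[0]*np.cos(psi),v[0]*np.sin(psi),v[1]] for k,v in m.items()}
E
python3 - <<'E'
from h import *
s,w,f=pickle.load(open("W.pkl","rb"))
for O in([.442,.243,.173],[.442,.240,.173],[.442,.246,.173],[.447,.243,.173]):
    h=hook(O,-.167); print(O)
    for k in h: print("  ",k,wproj(s,w,h[k])[0].round(1),proj(f,h[k])[0].round(1))
E
```

```text
[0.442, 0.243, 0.173]
   orig [323.  214.5] [390.1 166.7]
   crest [323.  275.1] [394.5 160.8]
   ball [323.1 265.3] [395.  175.1]
   low [323.2 171.6] [387.3 200.9]
   tip [323.2 170.7] [387.1 189.3]
   gtop [323.  228.3] [391.  162.3]
   gbot [323.1 202. ] [389.3 171. ]
[0.442, 0.24, 0.173]
   orig [319. 215.] [389. 167.]
   crest [318.6 275.5] [393.3 161.1]
   ball [319.3 265.7] [393.8 175.4]
   low [320.4 172. ] [386.2 201.2]
   tip [320.  171.1] [385.9 189.6]
   gtop [318.7 228.8] [389.8 162.6]
   gbot [319.2 202.5] [388.2 171.3]
[0.442, 0.246, 0.173]
   orig [327.1 214. ] [391.3 166.4]
   crest [327.4 274.6] [395.7 160.5]
   ball [326.9 264.9] [396.2 174.9]
   low [326.1 171.2] [388.4 200.7]
   tip [326.3 170.2] [388.2 189. ]
   gtop [327.3 227.8] [392.1 162. ]
   gbot [326.9 201.5] [390.5 170.7]
[0.447, 0.243, 0.173]
   orig [324.2 219.6] [391.  168.2]
   crest [324.2 279.5] [395.4 162.3]
   ball [324.2 269.3] [395.9 176.7]
   low [324.  175.6] [388.1 202.4]
   tip [324.1 175.1] [387.8 190.8]
   gtop [324.2 233.5] [391.8 163.8]
   gbot [324.1 207.1] [390.1 172.5]
```

send_rows(targets="-2 -1 25 0 -0.002 0 60; -2 -1 50 0 -0.002 0 60; -2 -1 70 0 -0.002 0 60; -2 -1 84 0 -0.002 0 60; -2 -1 90 0 -0.002 0 60")

```text
time: 2.08
position: [0.4487, 0.2421, 0.1546]
tcp_rot: [-3.141, 0.349, 2.975]
wrist_force: [-0.2, -0.7, -0.6]
width: 0.0654
finger_force: 0.0
```

send_rows(targets="0 0 0 0 0 0 120; 0 0 0 0 0 0 180; 0 0 0 0 0 0 255; 0 0 0 0 0 0 255; 0 0 0 0 0 0 255")

```text
time: 2.7
position: [0.4492, 0.242, 0.1557]
tcp_rot: [3.14, 0.35, 2.974]
wrist_force: [-0.5, 0.8, 2.5]
width: 0.0093
finger_force: 51.0
```

Run:
```python
from h import *
hookpose(); plan([.442,.243,.173],-.167)
s=read_state(); w=grab_frame("wrist"); f=grab_frame("scene")
pickle.dump((s,w,f),open("W.pkl","wb"))
mont([(w["img"],213,150,213),(f["img"],360,140,66)],"pics/w2.png")
```

```text
origin [0.4428 0.2431 0.1736] z [ 0.338 -0.056 -0.939] q [ 0.47  0.28  1.91 -0.32  0.69 -0.71]
t 2.7 shift [ 0.9 -0.2  0.3] rot [ 0.0008  0.0012 -0.0008] F [-0.5  0.8  2.5]
```

View pics/w2.png

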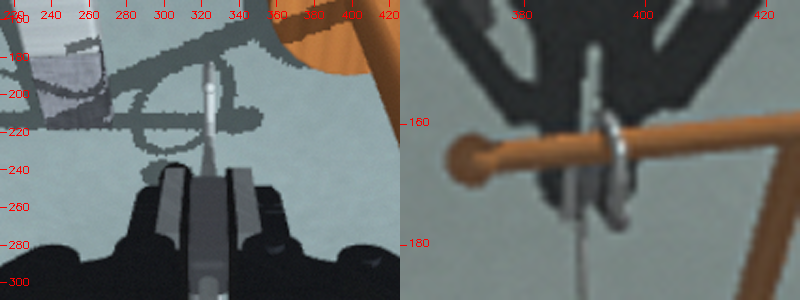

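send_rows(targets="-4 0 -11 0 0 0 255; -9 0 -24 0 0 0 255; -14 0 -38 0 0 0 255; -19 0 -52 0 0 0 255; -22 0 -60 0 0 0 255")

```text
time: 3.42
position: [0.4494, 0.2419, 0.2207]
tcp_rot: [3.14, 0.351, 2.973]
wrist_force: [0.3, 0.3, -1.0]
width: 0.0093
finger_force: 50.6
```

Run:
```python
from h import *
hookpose()
s=read_state(); w=grab_frame("wrist"); f=grab_frame("scene")
pickle.dump((s,w,f),open("W.pkl","wb"))
mont([(w["img"],270,170,106),(f["img"],350,120,80)],"pics/w3.png")
plan([.40,.20,.27],0); plan([.40,-.05,.27],0); plan([.516,-.2985,.25],0)
```

```text
origin [0.4429 0.243  0.2385] z [ 0.339 -0.056 -0.939] q [ 0.47  0.2   1.81 -0.27  0.86 -0.78]
t 3.52 shift [ 22.1 -48.4 -42. ] rot [-0.0562  0.0016 -0.1582] F [-0.4  0.1 -0.3]
t 3.52 shift [ -17.2 -294.9  -28. ] rot [-0.0562  0.0016 -0.1582] F [-0.4  0.1 -0.3]
t 3.52 shift [-156.9 -520.5   44. ] rot [-0.0562  0.0016 -0.1582] F [-0.4  0.1 -0.3]
```

View pics/w3.png

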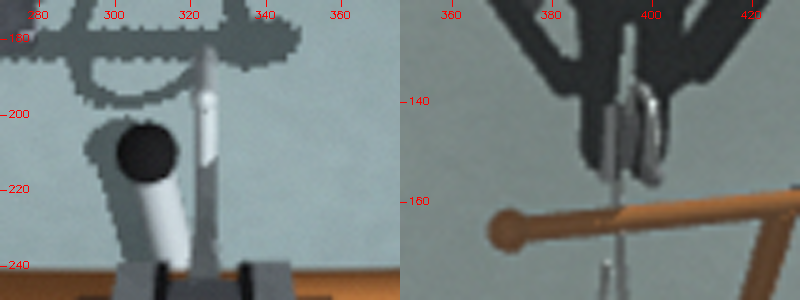

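Run:
```python
from h import *
s,w,f=pickle.load(open("W.pkl","rb"))
Rc=R.from_euler("xyz",s["tcp_rot"]).as_matrix(); O=s["position"]-.019*Rc[:,2]
h=hook(O,-.167)
for k in h: print("  ",k,wproj(s,w,h[k])[0].round(1),proj(f,h[k])[0].round(1))
plan([.385,.253,.245],-.167)
```

```text
orig [325.  276.3] [394.1 146.7]
   crest [325.2 374.7] [399.  139.3]
   ball [324.9 342.6] [399.5 154.8]
   low [324.3 192.7] [390.8 184.4]
   tip [324.5 194.8] [390.6 171.9]
   gtop [325.1 303.3] [395.  141.7]
   gbot [324.9 252.6] [393.2 151.6]
t 3.52 shift [ 52.8   0.2 -26.6] rot [ 0.0011  0.0014 -0.0013] F [-0.4  0.1 -0.3]
```

send_rows(targets="11 0 -6 0 0 0 255; 22 0 -11 0 0 0 255; 33 0 -16 0 0 0 255; 44 0 -22 0 0 0 255; 55 0 -28 0 0 0 255")

```text
time: 4.15
position: [0.3877, 0.2522, 0.2268]
tcp_rot: [3.141, 0.349, 2.974]
wrist_force: [0.1, 0.4, -0.1]
width: 0.0087
finger_force: 50.8
```

Run:
```python
from h import *
hookpose(); plan([.42,-.05,.28],0); plan([.525,-.2985,.25],0)
```

```text
origin [0.3813 0.2532 0.2446] z [ 0.338 -0.057 -0.94 ] q [ 0.57  0.12  1.89 -0.3   0.89 -0.67]
t 4.15 shift [ -95.4 -291.5   -3. ] rot [-0.0569  0.0003 -0.1574] F [ 0.1  0.4 -0.1]
t 4.15 shift [-221.3 -519.    74.7] rot [-0.0569  0.0003 -0.1574] F [ 0.1  0.4 -0.1]
```

send_rows(targets="0 -40 -10 -0.01 0 -0.03 255; -10 -95 -12 -0.02 0 -0.06 255; -30 -150 -12 -0.035 0 -0.09 255; -60 -210 -8 -0.045 0 -0.12 255; -90 -265 -5 -0.057 0 -0.157 255")

```text
time: 4.78
position: [0.4195, -0.0032, 0.2601]
tcp_rot: [3.141, 0.35, 3.14]
wrist_force: [0.8, 0.8, 0.1]
width: 0.0092
finger_force: 50.7
```

Run:
```python
from h import *
hookpose(); plan([.525,-.2985,.25],0)
```

```text
origin [ 0.413  -0.0032  0.278 ] z [ 0.343 -0.001 -0.939] q [-0.26 -0.08  1.99  0.11  0.89 -1.88]
t 4.78 shift [ -96.1 -295.1   64.9] rot [-0.0005  0.0011 -0.0018] F [0.8 0.8 0.1]
```

send_rows(targets="-20 -55 5 0 0 0 255; -40 -110 10 0 0 0 255; -60 -165 20 0 0 0 255; -80 -220 30 0 0 0 255; -90 -270 45 0 0 0 255")

```text
time: 5.4
position: [0.5194, -0.2743, 0.2482]
tcp_rot: [-3.141, 0.35, 3.138]
wrist_force: [1.1, 1.1, 0.7]
width: 0.0092
finger_force: 50.8
```

Run:
```python
from h import *
hookpose(); plan([.525,-.2985,.20],0)
```

```text
origin [ 0.5129 -0.2742  0.266 ] z [ 0.342 -0.002 -0.94 ] q [-0.74  0.29  1.61  0.28  1.   -2.43]
t 5.4 shift [ 11.2 -24.1  66.2] rot [-0.002   0.0005 -0.0037] F [1.1 1.1 0.7]
```

send_rows(targets="5 -10 10 0 0 0 255; 9 -20 25 0 0 -0.002 255; 11 -24 45 -0.002 0 -0.004 255; 11 -24 60 -0.002 0 -0.004 255; 11 -24 66 -0.002 0 -0.004 255")

```text
time: 6.02
position: [0.5307, -0.2951, 0.181]
tcp_rot: [3.139, 0.347, -3.141]
wrist_force: [0.0, 0.5, 0.5]
width: 0.0092
finger_force: 50.7
```

Run:
```python
from h import *
hookpose(); 
s=read_state(); w=grab_frame("wrist"); f=grab_frame("scene"); t=grab_frame("top")
pickle.dump((s,w,f,t),open("W.pkl","wb"))
mont([(w["img"],240,130,160),(f["img"],130,200,100),(t["img"],400,180,80),(w["img"],0,0,533)],"pics/w4.png")
Rc=R.from_euler("xyz",s["tcp_rot"]).as_matrix(); O=s["position"]-.019*Rc[:,2]
h=hook(O,0); h["hole"]=np.array([.5004,-.2985,.088])
for k in h: print("  ",k,wproj(s,w,h[k])[0].round(1),proj(f,h[k])[0].round(1))
```

```text
origin [ 0.5242 -0.2951  0.1989] z [ 0.34   0.002 -0.94 ] q [-0.76  0.39  1.65  0.31  0.87 -2.51]
   orig [324.9 276.5] [152.5 246.4]
   crest [325.  374.9] [144.4 243.9]
   ball [324.6 342.8] [149.9 260.2]
   low [324.1 193.2] [170.2 280.6]
   tip [324.3 195.3] [165.7 267.9]
   gtop [325.  303.4] [149.5 242.3]
   gbot [324.7 252.8] [155.3 250.3]
   hole [319.5 127.7] [169.4 263.9]
```

View pics/w4.png

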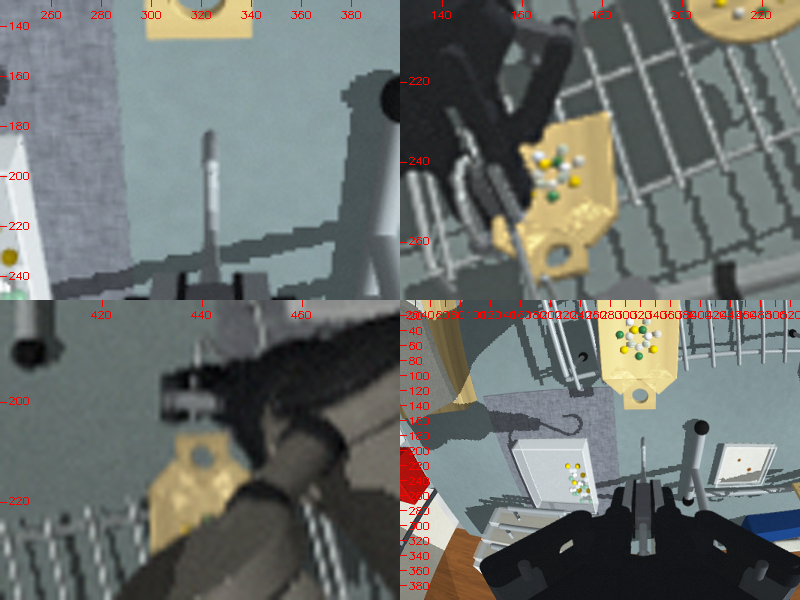

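Run:
```python
from h import *
plan([.524,-.2987,.1535],0);plan([.4925,-.2987,.1535],0)
```

```text
t 6.17 shift [16.3 -2.8 43.6] rot [ 0.0011 -0.0005  0.001 ] F [ 0.6 -0.2  0.1]
t 6.17 shift [45.9 -2.8 32.8] rot [ 0.0011 -0.0005  0.001 ] F [ 0.6 -0.2  0.1]
```

send_rows(targets="4 -3 11 0.001 0 0.001 255; 8 -3 22 0.001 0 0.001 255; 12 -3 33 0.001 0 0.001 255; 16 -3 43.5 0.001 0 0.001 255; 16 -3 43.5 0.001 0 0.001 255")

```text
time: 6.8
position: [0.53, -0.2989, 0.1342]
tcp_rot: [3.14, 0.347, 3.14]
wrist_force: [0.8, -0.3, -0.0]
width: 0.0091
finger_force: 50.7
```

Run:
```python
from h import *
hookpose(); plan([.4925,-.2987,.1535],0)
```

```text
origin [ 0.5235 -0.2989  0.1521] z [ 0.34   0.002 -0.941] q [-0.76  0.45  1.7   0.35  0.76 -2.56]
t 6.8 shift [ 28.7   0.2 -11.9] rot [ 0.0016 -0.0024 -0.0013] F [ 0.8 -0.3 -0. ]
```

send_rows(targets="6 0 -2.5 0 0 0 255; 12 0 -5 0 0 0 255; 18 0 -7.5 0 0 0 255; 24 0 -9.5 0 0 0 255; 28.5 0 -11.5 0 0 0 255")

```text
time: 7.42
position: [0.4993, -0.2994, 0.1368]
tcp_rot: [3.141, 0.348, 3.141]
wrist_force: [-0.1, -0.3, 0.4]
width: 0.009
finger_force: 50.7
```

Run:
```python
from h import *
hookpose(); plan([.4925,-.2987,.1535],0)
s=read_state(); w=grab_frame("wrist"); f=grab_frame("scene")
pickle.dump((s,w,f),open("W.pkl","wb"))
mont([(w["img"],260,100,120),(f["img"],140,220,80)],"pics/w5.png")
Rc=R.from_euler("xyz",s["tcp_rot"]).as_matrix(); O=s["position"]-.019*Rc[:,2]
h=hook(O,0); h["hole"]=np.array([.5004,-.2985,.088])
for k in h: print("  ",k,wproj(s,w,h[k])[0].round(1),proj(f,h[k])[0].round(1))
```

```text
origin [ 0.4928 -0.2994  0.1546] z [ 0.341 -0.    -0.94 ] q [-0.81  0.41  1.77  0.37  0.75 -2.62]
t 7.42 shift [0.7 0.7 1. ] rot [-0.0001 -0.0006 -0.0009] F [-0.1 -0.3  0.4]
   orig [324.9 276.5] [158.1 245.6]
   crest [324.9 374.8] [150.9 243.2]
   ball [324.7 342.8] [156.  258.3]
   low [324.4 193.1] [174.3 277.7]
   tip [324.5 195.2] [170.1 265.8]
   gtop [324.9 303.4] [155.5 241.8]
   gbot [324.8 252.8] [160.6 249.3]
   hole [325.9 201.5] [169.4 263.9]
```

View pics/w5.png

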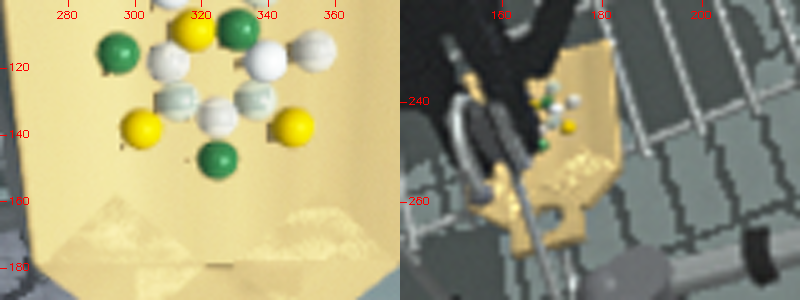

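Run:
```python
from h import *
s,w,f=pickle.load(open("W.pkl","rb"))
for im,xs,ys in((w["img"],range(300,350,1),range(178,232,2)),(f["img"],range(158,182),range(254,275))):
    for y in ys: print(y,"".join("W" if int(im[y,x,2])-int(im[y,x,0])>40 else ("#" if im[y,x].mean()>150 else("+" if im[y,x].mean()>90 else ".")) for x in xs))
```

```text
178 WWWWWWWWWWWWWWWWWWWWWWWWWWWWWWWWWWWWWWWWWWWWWWWWWW
180 WWWWWWWWWWWWWWWWWWWWWWWWWWWWWWWWWWWWWWWWWWWWWWWWWW
182 WWWWWWWWWWWWWWWWWWWWWWWWWWWWWWWWWWWWWWWWWWWWWWWWWW
184 WWWWWWWWWWWWWWWWWWWWWWWWWWWWWWWWWWWWWWWWWWWWWWWWWW
186 WWWWWWWWWWWWWWWWWWWWWWWWWWWWWWWWWWWWWWWWWWWWWWWWWW
188 WWWWWWWWWWWWWWWWWWWWWWWWWWWWWWWWWWWWWWWWWWWWWWWWWW
190 WWWWWWWWWWWWWWWWWWWWWWWWWWWWWWWWWWWWWWWWWWWWWWWWWW
192 WWWWWWWWWWWWWWWWWWWWWWWWWWWWWWWWWWWWWWWWWWWWWWWWWW
194 WWWWWWWWWWWWWWWWWW##+++++++++++++#WWWWWWWWWWWWWWWW
196 WWWWWWWWWWWWWWWW##+++++#++++++++++++WWWWWWWWWWWWWW
198 ##WWWWWWWWWWWWW#++++++++++##+++++#+++WWWWWWWWWWWWW
200 +#WWWWWWWWWWWWW#++++++++####++##+##++WWWWWWWWWWWWW
202 ##WWWWWWWWWWWWWWW#+++++##########++++WWWWWWWWWWWWW
204 ##WWWWWWWWWWWWWWWWW##+++####+++++WWWWWWWWWWWWWWWWW
206 ###WWWWWWWWWWWWWWWWWWWWWW+++++WWWWWWWWWWWWWWWWWWWW
208 ###WWWWWWWWWWWWWWWWWWWWWWWWWWWWWWWWWWWWWWWWWWWWWWW
210 ###WWWWWWWWWWWWWWWWWWWWWWWWWWWWWWWWWWWWWWWWWWWWWWW
212 ###WWWWWWWWWWWWWWWWWWWWWWWWWWWWWWWWWWWWWWWWWWWWWW#
214 ###WWWWWWWWWWWWWWWWWWWWWWWWWWWWWWWWWWWWWWWWWWWWWW#
216 ###WWWWWWWWWWWWWWWWWWWWWWWWWWWWWWWWWWWWWWWWWWWWWW#

[... 293 characters left out ...]
######++....++##+#++###+############
230 #########+##########++....+++#++++################
254 .WWW..WWWWWWWWWWWWWWWWWW
255 WWWW+.WWWWWWWWWWWWWWWWWW
256 WWWW++#WWWWWWWWWWWWWWWWW
257 WWWWW+#WWWWWWWWWWWWWWWWW
258 +WWWW++WWWWWWWWWWWWWWWW+
259 +WWWWW+#WWWWWWWWWWWWWW++
260 WWWWWW+#WWWWWWWWWWWWW+++
261 WWWWWW+++WWW+WWWWWWW++++
262 WWWWWW+++W+++.+WWWW+++++
263 WWWWWWW++++++.+WWWW+++++
264 +WWWWWW+++++++WWWWW+++++
265 ..+WWWW+++++++WWWWW+++++
266 ....WWWW++++WWWWWWW+++++
267 ..++WWWW+++WWWWWWWW+++++
268 ..++WWWW++#WWWWW.+++++++
269 ..++WWWW+++++.....++++++
270 ..+++WWW++++++++..++++++
271 ...++..+++++++++..++++++
272 ...++..++++++++++.++++++
273 ...++..++++++++++..+++++
274 ...++..+++++++++++..++++
```

Run:
```python
from h import *
s,w,f=pickle.load(open("W.pkl","rb"))
Rc=R.from_euler("xyz",s["tcp_rot"]).as_matrix(); O=s["position"]-.019*Rc[:,2]
for x,z in((41,-84),(30,-70),(21,-55),(8,-35)): print(x,z,wproj(s,w,O+[x/1e3,0,z/1e3])[0].round(1))
for P in ([.5139,-.2985,.091],[.5139,-.2985,.085]):print(wproj(s,w,P)[0].round(1))
```

```text
41 -84 [324.4 223. ]
30 -70 [324.5 224.4]
21 -55 [324.6 229.5]
8 -35 [324.7 236.5]
[325.9 220.6]
[325.8 214.8]
```

send_rows(targets="-1.5 0.5 -4.5 0 0 0 255; -3.2 0.5 -9 0 0 0 255; -5 0.5 -14 0 0 0 255; -6.5 0.5 -18 0 0 0 255; -8 0.5 -22 0 0 0 255")

```text
time: 8.15
position: [0.4998, -0.2988, 0.1604]
tcp_rot: [3.141, 0.348, 3.141]
wrist_force: [-0.9, 0.3, -0.9]
width: 0.0093
finger_force: 50.7
```

```bash
cat > vis.py <<'E'
from h import *
hookpose()
s=read_state(); w=grab_frame("wrist"); f=grab_frame("scene"); print(s["wrist_force"].round(2))
pickle.dump((s,w,f),open("W.pkl","wb"))
for im,xs,ys in((w["img"],range(300,350,1),range(178,232,2)),(f["img"],range(150,190),range(240,285))):
    for y in ys: print(y,"".join("W" if int(im[y,x,2])-int(im[y,x,0])>40 else ("#" if im[y,x].mean()>150 else("+" if im[y,x].mean()>90 else ".")) for x in xs))
E
python3 vis.py
```

```text
origin [ 0.4933 -0.2988  0.1782] z [ 0.341  0.    -0.94 ] q [-0.81  0.38  1.74  0.35  0.81 -2.59]
[-0.92  0.35 -0.88]
178 WWWWWWWWWWWWWWWW#######++++++++++++WWWWWWWWWWWWWWW
180 W##WWWWWWWWWWWW#+######+++++++++++++WWWWWWWWWWW###
182 ###WWWWWWWWWWWW#+###+++++++++##+#+++WWWWWWWWWWW###
184 ###WWWWWWWWWWWWW+++#++..+++#####++WWWWWWWWWWWWW#+#
186 ####WWWWWWWWWWWWWW++++..+++#+++++WWWWWWWWWWWWWW##+
188 ++##WWWWWWWWWWWWWWWW++..++++WWWWWWWWWWWWWWWWWWW###
190 ##+#WWWWWWWWWWWWWWWW++..++++WWWWWWWWWWWWWWWWWWW###
192 ####WWWWWWWWWWWWWWWWW+.+++##WWWWWWWWWWWWWWWWWWW###
194 ####WWWWWWWWWWWWWWWWW+++####WWWWWWWWWWWWWWWWWW####
196 ####WWWWWWWWWWWWWWWWW++#####WWWWWWWWWWWWWWWWWW####
198 ####WWWWWWWWWWWWWWWWWW+####WWWWWWWWWWWWWWWWWWW####
200 #####################++###########################
202 #####################++###########################
204 #####################++###########################
206 #####################+++##########################
208 #####################+++##########################
210 #####################+++##########################
212 #####################+++###################
[... 1827 characters left out ...]
+#WWWW++...++++++++++++++
270 ..........++WWW++++.++++..++++++++++++++
271 ...........++W.+++++++++..++++++++++++++
272 ...........++..++#++++++..++++++++++++++
273 ...........++..++++++#++...+++++++++++++
274 ...........++..++++++#++....++++++++++++
275 ...........++..++++++#++++.+++++++++++++
276 ...........+++..+++++#++++++++++++++++++
277 ...........+++..++++##+....+++++++++++++
278 ...........+++..++++++.....+++++++++++++
279 ...........+++..++......+...++++++++++++
280 ...........+++.......++++....++++++++++.
281 ...........+++....+++++++...............
282 ...........+......++++++++..............
283 .............+++..+++++++++.............
284 ...........+++++..++++++++++.....+++....
```

send_rows(targets="-2.5 0 -7 0 0 0 255; -4.5 0 -14 0 0 0 255; -6 0 -21 0 0 0 255; -7 0 -28.5 0 0 0 255; -7 0 -36 0 0 0 255")

```text
time: 8.88
position: [0.494, -0.2989, 0.1969]
tcp_rot: [3.142, 0.349, 3.141]
wrist_force: [0.3, 0.1, 0.0]
width: 0.0092
finger_force: 50.7
```

```bash
sed -i 's/range(240,285)/range(240,285,2)/; s/range(178,232,2)/range(130,220,3)/; s/range(150,190)/range(145,195)/' vis.py; python3 vis.py
```

```text
origin [ 0.4875 -0.2989  0.2148] z [ 0.342 -0.    -0.94 ] q [-0.81  0.33  1.7   0.32  0.89 -2.56]
[0.27 0.07 0.  ]
130 WWWWWWWWWWWWWWWWWWWWWWWWWWWWWWWWWWWWWWWWWWWWWWWWWW
133 WWWWWWWWWWWWWWWWWWWWWWWWWWWWWWWWWWWWWWWWWWWWWWWWWW
136 WWWWWWWWWWWWWWWWWWWWWWWWWWWWWWWWWWWWWWWWWWWWWWWWWW
139 WWWWWWWWWWWWWWWWWWWWWWWWWWWWWWWWWWWWWWWWWWWWWWWWWW
142 WWWWWWWWWWWWWWWWWWWWWWWWWWWWWWWWWWWWWWWWWWWWWWWWWW
145 WWWWWWWWWWWWWWWWWWWWWWWWWWWWWWWWWWWWWWWWWWWWWWWWWW
148 WWWWWWWWWWWWWWWWWWWWWWWWWWWWWWWWWWWWWWWWWWWWWWWWWW
151 WWWWWWWWWWWWWW#WWWWWWWWWWWWWWWWWWWWWWWWWWWWWWWWWWW
154 WWWWWWWWWWWWWWWWWWWWWWWWWWWWWWWWWWWWWWWWWWWWWWWWWW
157 WWWWWWWWWWWWWWWWWWWWWWWWWWWWWWWWWWWWWWWWWWWWWWWWWW
160 WWWWWWWWWWWWWWWWWWWWWWWWWWWWWWWWWWWWWWWWWWWWWWWWWW
163 WWWWWWWWWWWWWWWWWWWWWWWWWWWWWWWWWWWWWWWWWWWWWWWWWW
166 WWWWWWWWWWWWWWWWWWWWWWWWWWWWWWWWWWWWWWWWWWWWWWWWWW
169 WWWWWWWWWWWWWWWWWWWWWW######WWWWWWWWWWWWWWWWWWWWWW
172 WWWWWWWWWWWWWWWWW#+##++##########WWWWWWWWWWWWWWWWW
175 WW#WWWWWWWWWWWW##################++WWWWWWWWWWW##WW
178 ###WWWWWWWWWWW#####################WWWWWWWWWWW####
181 ###WWWWWWWWWWWW#######++++#######++WWWWWWWWWWW
[... 1229 characters left out ...]
+WW+++++++.+++++...+++++++++..+++++++++.
262 +++..++++.++++++++++#+++++...+++++++++...+++++++++
264 ++++++++++++++++++++#+++++++..+++++++++..+++++++++
266 ++++..++........+++##+++++++..+++++++++..+++++++++
268 ++............+++..+++++++++..++++++++++...+++++++
270 ..............+++..++++++++++..+++++++++++++++++..
272 .............+++++..+++++++++..+++++++++++++++++++
274 ............++++++..+++++++++....+++++++++++++++++
276 ............++++++...+++++++++++++++++++++++++++++
278 ...........++++++++..++++.......+++++++++++++++..+
280 ...+......+++++++++.......++++....+++++++++.......
282 ..........+++++++......++++++++...................
284 ...........+...++++++..++++++++++.....+++.........
```

send_rows(targets="0 0 -8.5 0 0 0 255; 1 0 -17.5 0 0 0 255; 3 0 -26.5 0 0 0 255; 5.5 0 -35 0 0 0 255; 8.5 0 -43.5 0 0 0 255")

```text
time: 9.6
position: [0.4708, -0.2989, 0.2348]
tcp_rot: [3.141, 0.348, 3.141]
wrist_force: [-0.3, 1.1, -1.1]
width: 0.009
finger_force: 50.7
```

send_rows(targets="4 0 -10 0 0 0 255; 8.5 0 -18 0 0 0 255; 11 0 -27.5 0 0 0 255; 11.5 0 -38 0 0 0 255; 9.5 0 -50 0 0 0 255")

```text
time: 10.22
position: [0.4451, -0.2988, 0.2788]
tcp_rot: [3.141, 0.348, 3.141]
wrist_force: [0.8, -0.3, -0.8]
width: 0.0091
finger_force: 50.7
```

```bash
sed -i 's/range(240,285,2)/range(205,285,3)/; s/range(145,195)/range(140,200)/' vis.py; python3 vis.py
```

```text
origin [ 0.4386 -0.2988  0.2966] z [ 0.341  0.    -0.94 ] q [-0.89  0.18  1.66  0.3   1.09 -2.58]
[ 0.85 -0.3  -0.81]
130 ############+#######################+##########+++
133 ############+#############++++++++++++############
136 #########+++++###+##################+++###+++#####
139 #############++######################++###########
142 ######+++#####+#######################++##########
145 ##############++#######################+##########
148 ###############++#################################
151 ##################################################
154 #+########################+#######################
157 WWWWWWWWWWWWWW++###+WWWWWWWWW+++++WWWWWWWWWWWWWWWW
160 WWWWWW..++WWW++###WWWWWWW...+++####+WWW++++WWWWWWW
163 WWW+...+#+++++######WWWW++++++#######++######WWWWW
166 WWWWWWWWWWWWWWW#######+#####+######WWWWWWWWWWWWWWW
169 WWWWWWWWWWWWWWWWWWWW...++++++WWWWWWWWWWWWWWWWWWWWW
172 WWWWWWWWWWWWWWWWWWWWWWWWWWWWWWWWWWWWWWWWWWWWWWWWWW
175 WWWWWWWWWWWWWWWWWWWWWWWWWWWWWWWWWWWWWWWWWWWWWWWWWW
178 WWWWWWWWWWWWWWWWWWWWWWWWWWWWWWWWWWWWWWWWWWWWWWWWWW
181 WWWWWWWWWWWWWWWWWWWWWWW++WWWWWWWWWWWWWWWWWW
[... 1722 characters left out ...]
WWWWWWWWW+++++#++++..++++++#++...+++++++++..++++++
256 #++++++....+##++++...++++#+##++++++++++++..+++++++++...+++++
259 #+++++++..+++#+++++++#++++.+++...+++++++++...+++++++++..++++
262 +#++++++..+++..+++++..+++++++++...+++++++++...+++++++++..+++
265 ++.++.+++..+++++++++...++++++++++..+++++++++..+++++++++....+
268 ++.++++++....+++++++++..+++++++++..++++++++++...+++++++....+
271 .+++++++++...+++++++++...+++++++++..++++++++++++++++++++++++
274 .++..++++++...+++++++++..+++++++++....++++++++++++++++++++++
277 ..+++.+++++...++++++++++..+++++++....++++++++++++++++.+++++.
280 ...+++++++.....+++++++++.......++++....+++++++++.........+++
283 +..+++......++..+++....+++..+++++++++.....................++
```

send_rows(targets="-1 0 -4 0 0 0 255; -4 0 -10 0 0 0 255; -7 0 -18 0 0 0 255; -9 0 -25 0 0 0 255; -10 0 -28 0 0 0 255")

```text
time: 10.95
position: [0.4452, -0.299, 0.3085]
tcp_rot: [-3.141, 0.349, 3.141]
wrist_force: [-0.4, 0.1, -0.9]
width: 0.0094
finger_force: 50.7
```

Run:
```python
from h import *
hookpose();plan([.51,-.20,.315],.0055);plan([.58,-.1186,.308],.0055)
```

```text
origin [ 0.4387 -0.299   0.3263] z [ 0.342 -0.001 -0.94 ] q [-0.89  0.16  1.61  0.29  1.17 -2.55]
t 10.95 shift [-63.1  99.1  35. ] rot [-0.0026 -0.0001 -0.0056] F [-0.4  0.1 -0.9]
t 10.95 shift [-126.4  180.5   65.4] rot [-0.0026 -0.0001 -0.0056] F [-0.4  0.1 -0.9]
```

send_rows(targets="-2.5 3.5 1.3 0 0 0 255; -7.5 11 4 -0.001 0 -0.002 255; -14 20 7 -0.001 0 -0.003 255; -21.5 31 11 -0.002 0 -0.004 255; -31 44 16 -0.003 0 -0.006 255")

```text
time: 11.58
position: [0.4804, -0.2539, 0.3032]
tcp_rot: [3.14, 0.348, -3.136]
wrist_force: [0.6, -0.1, -0.6]
width: 0.009
finger_force: 50.7
```

send_rows(targets="-11 16 6 0 0 0 255; -22 32 11.5 0 0 0 255; -33 48 17 0 0 0 255; -44 63 23 0 0 0 255; -54 77 28 0 0 0 255")

```text
time: 12.2
position: [0.5404, -0.1759, 0.2953]
tcp_rot: [3.14, 0.348, -3.135]
wrist_force: [0.3, -0.4, -0.8]
width: 0.0088
finger_force: 50.7
```

Run:
```python
from h import *
hookpose();plan([.58,-.1186,.308],.0055)
```

```text
origin [ 0.5339 -0.176   0.3132] z [ 0.341  0.004 -0.94 ] q [-0.55  0.2   1.59  0.21  1.06 -2.21]
t 12.2 shift [-41.9  57.1  20.8] rot [ 0.0017 -0.0007  0.0008] F [ 0.3 -0.4 -0.8]
```

send_rows(targets="-10 14 5 0 0 0 255; -20 27 10 0 0 0 255; -29 39 14 0 0 0 255; -36 49 18 0.001 0 0 255; -42 57 21 0.002 0 0 255")

```text
time: 12.82
position: [0.5864, -0.1194, 0.29]
tcp_rot: [-3.141, 0.348, -3.136]
wrist_force: [0.6, 0.1, -0.4]
width: 0.0091
finger_force: 50.7
```

send_rows(targets="0 0 0 0 0 0 255; 0 0 0 0 0 0 255; 0 0 0 0 0 0 255; 0 0 0 0 0 0 255; 0 0 0 0 0 0 255")

```text
time: 13.45
position: [0.5858, -0.1205, 0.2902]
tcp_rot: [-3.141, 0.348, -3.136]
wrist_force: [0.5, -0.1, -0.7]
width: 0.0088
finger_force: 50.7
```

Run:
```python
from h import *
hookpose();plan([.644,-.1186,.300],.0055)
s=read_state(); w=grab_frame("wrist"); f=grab_frame("scene"); t=grab_frame("top")
pickle.dump((s,w,f,t),open("W.pkl","wb"))
mont([(f["img"],200,190,160),(w["img"],0,0,533),(t["img"],340,110,100),(f["img"],225,210,80)],"pics/w6.png")
Rc=R.from_euler("xyz",s["tcp_rot"]).as_matrix(); O=s["position"]-.019*Rc[:,2]
h=hook(O,0)
for k in h: print("  ",k,proj(f,h[k])[0].round(1),proj(t,h[k])[0].round(1))
for y in(-.056,-.112,-.168): print(proj(f,[.6624-.0055*y,-.0066+y,.28]).round(1),proj(t,[.6624-.0055*y,-.0066+y,.28]).round(1))
```

```text
origin [ 0.5793 -0.1205  0.3081] z [ 0.341  0.001 -0.94 ] q [-0.4   0.25  1.54  0.16  1.03 -2.04]
t 13.45 shift [-58.    1.6  29.7] rot [-0.0011 -0.0006 -0.0003] F [ 0.5 -0.1 -0.7]
   orig [234.4 214. ] [390.3 165.6]
   crest [231.1 208.8] [392.4 153.5]
   ball [236.2 228. ] [390.6 149. ]
   low [246.9 255.6] [385.  166.6]
   tip [243.  240.9] [386.4 170. ]
   gtop [232.6 208.7] [391.2 164. ]
   gbot [236.1 219.1] [389.5 167.1]
[[279.7 254.4]] [[366.2 138.3]]
[[246.3 263.3]] [[387.1 138.1]]
[[211.9 272.4]] [[408.1 138. ]]
```

View pics/w6.png

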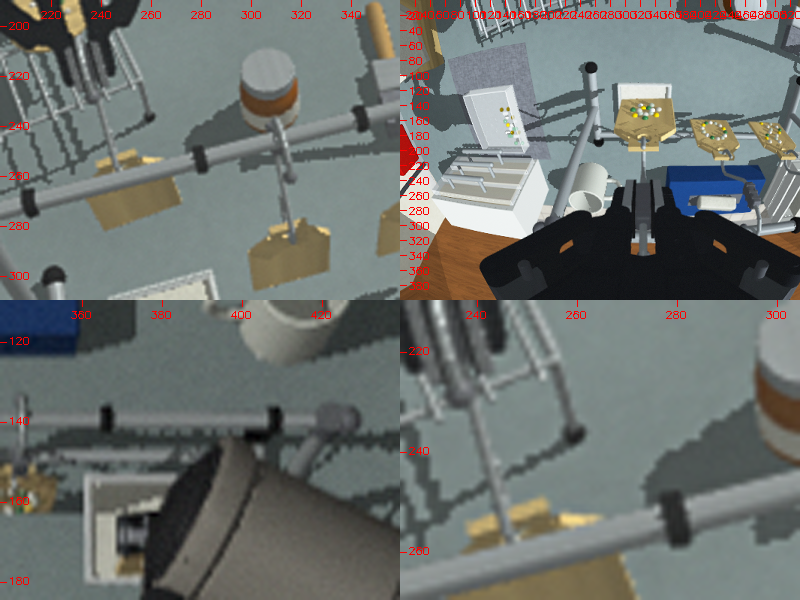

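send_rows(targets="-3 0 1 0 0 0 255; -8 0.5 3 0 0 0 255; -15 1 6.5 0 0 0 255; -23 1.5 11 0 0 0 255; -31 1.5 15 0 0 0 255")

```text
time: 14.22
position: [0.6209, -0.1184, 0.2864]
tcp_rot: [-3.141, 0.348, -3.136]
wrist_force: [0.5, 0.6, -1.0]
width: 0.0088
finger_force: 50.7
```

send_rows(targets="-8 0 4 0 0 0 255; -15 0 8 0 0 0 255; -21 0 11 0 0 0 255; -25 0 13.5 0 0 0 255; -27 0 15 0 0 0 255")

```text
time: 14.85
position: [0.6496, -0.1184, 0.2818]
tcp_rot: [-3.141, 0.346, -3.136]
wrist_force: [-15.1, 0.3, 8.5]
width: 0.0093
finger_force: 60.3
```

Run:
```python
from h import *
hookpose();plan([.643,-.1186,.252],.0055)
```

```text
origin [ 0.6432 -0.1184  0.2997] z [ 0.339  0.001 -0.941] q [-0.35  0.38  1.38  0.14  1.06 -1.98]
t 14.85 shift [16.2 -0.1 44.8] rot [-0.0008 -0.0035  0.0005] F [-15.1   0.3   8.5]
```

send_rows(targets="1.5 0 -0.5 0 0 0 255; 3 0 -1 0 0 0 255; 4.7 0 -1.7 0 0 0 255; 4.7 0 -1.7 0 0 0 255; 4.7 0 -1.7 0 0 0 255")

```text
time: 15.48
position: [0.6457, -0.1184, 0.2817]
tcp_rot: [-3.141, 0.348, -3.136]
wrist_force: [0.2, -0.0, -1.3]
width: 0.0092
finger_force: 50.8
```

Run:
```python
from h import *
hookpose();plan([.638,-.1186,.290],.0055);plan([.638,-.1186,.252],.0055)
s=read_state(); print(s["ft_torque"].round(3))
w=grab_frame("wrist"); f=grab_frame("scene")
pickle.dump((s,w,f),open("W.pkl","wb"))
Rc=R.from_euler("xyz",s["tcp_rot"]).as_matrix(); O=s["position"]-.019*Rc[:,2]
h=hook(O,0)
for k in h: print("  ",k,proj(f,h[k])[0].round(1))
im=f["img"]
for y in range(222,292,2): print(y,"".join("W" if int(im[y,x,2])-int(im[y,x,0])>40 else ("#" if im[y,x].mean()>150 else("+" if im[y,x].mean()>90 else ".")) for x in range(215,280)))
```

```text
origin [ 0.6392 -0.1185  0.2996] z [ 0.341  0.001 -0.94 ] q [-0.36  0.37  1.39  0.14  1.05 -1.98]
t 15.47 shift [ 4.4 -0.1  8.6] rot [-0.0009 -0.0007  0.0001] F [ 0.2 -0.  -1.3]
t 15.47 shift [17.4 -0.1 44.3] rot [-0.0009 -0.0007  0.0001] F [ 0.2 -0.  -1.3]
[0.043 0.2   0.005]
   orig [241.9 245.1]
   crest [239. 242.]
   ball [244.2 261.6]
   low [254.3 285.5]
   tip [250.3 270.6]
   gtop [240.2 240.1]
   gbot [243.6 249.8]
222 +##+.............+++++++.........+++..............+++++++++++++++
224 .+#+++...........++++++++........................++++++++++++++++
226 ...++++...........+++++++.......................+++++++++++++++++
228 ...................+++###+.....................++++++++++++++++++
230 ...................++++++++...................+++++++++++++++++++
232 ....................+++++++..................++++++++++++++++++++
234 ......................+++++..........++++++++++++++++++++++++++++
236 ......................++#+++.........++++++....++++++++++++++++++
238 .......................##++..........+++++....+++++++++++++++++++
240 .......................+#++..+++.....
[... 1078 characters left out ...]

272 +++++++++++++++++++++++++++++++++++++++++++++++++++++++++++++++++
274 .++++++++++++++++++++++++++++++++++++++++++++++++++++++++++++++++
276 +++++++++++++++++++++++++++++++++++++++++++++++++++++++++++++++++
278 +++++++++++++++++++++++++++++++++++++++++++++++++++++++++++++++++
280 +++++++++++++++++++++++++++++++++++++++++++++#W++++++++++++++++++
282 +++++++++++++++++++++++++++++++++++++++WWWWWWWWW+++++++++++++++++
284 ++++++++++++++++++++++++++++++WWWWWWW+++WWWWWW+WWWWWWWWWW++++++++
286 +++++++++++++++++++++++++++++++WWWWWW+++++WW+WW++WWWWWWWWWW++++++
288 ++++++++++++++++++++++++++++++WWW++WWW+++++W+++WWWWWWWWWW+W++++++
290 +++++++++++++++++++++++++++WWWWWWWWWWW++.++WWW+WWWWWWWWW++WW+++++
```

send_rows(targets="2 0 1 0 0 0 255; 2.3 0 3 0 0 0 255; 3 0 5 0 0 0 255; 4 0 7 0 0 0 255; 5 0 10 0 0 0 255")

```text
time: 16.2
position: [0.6444, -0.1185, 0.2705]
tcp_rot: [-3.141, 0.348, -3.136]
wrist_force: [-1.1, 0.6, -0.7]
width: 0.0093
finger_force: 50.8
```

Run:
```python
from h import *
hookpose();plan([.638,-.1186,.27],.0055);plan([.638,-.1186,.252],.0055)
```

```text
origin [ 0.6379 -0.1185  0.2884] z [ 0.341  0.001 -0.94 ] q [-0.36  0.37  1.42  0.14  1.03 -1.99]
t 16.2 shift [ 6.1 -0.1 17.3] rot [-0.0009 -0.0006  0.0001] F [-1.1  0.6 -0.7]
t 16.2 shift [12.3 -0.1 34.2] rot [-0.0009 -0.0006  0.0001] F [-1.1  0.6 -0.7]
```

send_rows(targets="1.2 0 3.5 0 0 0 255; 2.4 0 7 0 0 0 255; 3.7 0 10.5 0 0 0 255; 5 0 14 0 0 0 255; 6.2 0 17.5 0 0 0 255")

```text
time: 16.82
position: [0.6445, -0.1185, 0.2519]
tcp_rot: [-3.141, 0.348, -3.136]
wrist_force: [-1.0, -0.1, -1.1]
width: 0.0092
finger_force: 50.8
```

Run:
```python
from h import *
hookpose();plan([.638,-.1186,.252],.0055)
f=grab_frame("scene");s=read_state();Rc=R.from_euler("xyz",s["tcp_rot"]).as_matrix(); O=s["position"]-.019*Rc[:,2]
h=hook(O,0)
for k in ("crest","ball"): print("  ",k,proj(f,h[k])[0].round(1))
im=f["img"]
for y in range(240,292,2): print(y,"".join("W" if int(im[y,x,2])-int(im[y,x,0])>40 else ("#" if im[y,x].mean()>150 else("+" if im[y,x].mean()>90 else ".")) for x in range(215,280)))
```

```text
origin [ 0.638  -0.1185  0.2697] z [ 0.341  0.001 -0.94 ] q [-0.36  0.39  1.45  0.15  0.98 -1.99]
t 16.82 shift [ 6.1 -0.1 16.6] rot [-0.0009 -0.0007  0.0001] F [-1.  -0.1 -1.1]
   crest [242.6 251.5]
   ball [247.5 270.2]
240 .......................+++++++..................++++++++++++++++.
242 .......................+++++++...........+++++++++++++++++++++...
244 .........................++++++.........+++++++++++++++++++++....
246 ..........................+#+...........+++++++++++++++++++......
248 +.........................+##+..+++.....+++++++++++++++++++......
250 .+++........+++........+...##+...+++.....++++++++++++++++++......
252 ..+++++++++..++++.....+++..+#+...+++.....++++++++++++++++#####...
254 ..+++++++++............++..+##+...+++.....++++++++#######+#+#++..
256 +..+++++++.....++++....+++..+#+....++...+++#######+++++++++++++..
258 ++..++..+++++..+++++....+++.+##+++########++++++++++++++++++++++.
260 ....++++++++++++++++....++##++#####++++#+++++++++++++++++++++++++
262 +++...++++++++++++.++#####+#+++##++++++++++++++++++++++++++++++++
264 ++++++++++++#####+.++++#+++++++#+
[... 242 characters left out ...]

272 +++++++++++++++++++++++++++++++....++++++++++++++++++++++++++++++
274 .++++++++++++++++++++++++++++++++++++++++++++++++++++++++++++++++
276 +++++++++++++++++++++++++++++++++++++++++++++++++++++++++++++++++
278 ++++++++++++++++++++++++++++++++++++++#++++++++++++++++++++++++++
280 +++++++++++++++++++++++++++++++++++++++++++++++++++++++++++++++++
282 +++++++++++++++++++++++++++++++++++++++++++++++++++++++++++++++++
284 +++++++++++++++++++++++++++++++++++++++++++++++++++++++++++++++++
286 ++++++++++++++++++++++++++++++++++++++++##+++++++++++++++++++++++
288 ++++++++++++++++++++++++++++++++++++++++++WWWWWWWW+++++++++++++++
290 ++++++++++++++++++++++++++++++++++WWWWW++#WWWWWWWWWWWWWWWW+++++++
```

send_rows(targets="1 0 3.5 0 0 0 255; 1.5 0 7 0 0 0 255; 1.5 0 10.5 0 0 0 255; 1.3 0 14 0 0 0 255; 1 0 17.5 0 0 0 255")

```text
time: 17.5
position: [0.6497, -0.1185, 0.2351]
tcp_rot: [-3.141, 0.348, -3.136]
wrist_force: [-0.1, -0.6, -0.0]
width: 0.0087
finger_force: 50.8
```

send_rows(targets="0.3 0 1 0 0 0 255; 0.6 0 2 0 0 0 255; 1 0 3 0 0 0 255; 1.4 0 4 0 0 0 255; 1.4 0 4 0 0 0 255")

```text
time: 18.12
position: [0.6498, -0.1185, 0.2317]
tcp_rot: [-3.14, 0.35, -3.136]
wrist_force: [-0.0, 0.2, 1.3]
width: 0.0092
finger_force: 51.1
```

Run:
```python
from h import *
hookpose();plan([.643,-.1186,.248],.0055)
```

```text
origin [ 0.6433 -0.1185  0.2495] z [ 0.342  0.001 -0.94 ] q [-0.35  0.41  1.47  0.15  0.94 -2.  ]
t 18.12 shift [ 0.9 -0.1  1.3] rot [-0.0012  0.0005  0.0002] F [-0.   0.2  1.3]
```

send_rows(targets="0.2 0 0.5 0 0 0 255; 0.4 0 1 0 0 0 255; 0.4 0 1 0 0 0 255; 0.4 0 1 0 0 0 255; 0.4 0 1 0 0 0 255")

```text
time: 18.75
position: [0.6501, -0.1186, 0.2313]
tcp_rot: [-3.14, 0.351, -3.136]
wrist_force: [-2.7, 0.7, 5.5]
width: 0.0092
finger_force: 51.8
```

send_rows(targets="-0.2 0 -0.7 0 0 0 255; -0.3 0 -1 0 0 0 226; -0.3 0 -1 0 0 0 218; -0.3 0 -1 0 0 0 205; -0.3 0 -1 0 0 0 190", grip_force=20)

```text
time: 19.38
position: [0.6493, -0.1184, 0.2305]
tcp_rot: [-3.141, 0.347, -3.136]
wrist_force: [0.3, 0.2, -0.0]
width: 0.0219
finger_force: 0.0
```

send_rows(targets="0 0 0 0 0 0 175; 0 0 0 0 0 0 160; 0 0 0 0 0 0 150; 0 0 0 0 0 0 150; 0 0 0 0 0 0 150")

```text
time: 20.0
position: [0.6495, -0.1184, 0.2311]
tcp_rot: [-3.141, 0.348, -3.136]
wrist_force: [0.4, 0.4, 0.1]
width: 0.0354
finger_force: 0.0
```

```bash
cat > v2.py <<'E'
from h import *
hookpose(); print(read_state()["width"],read_state()["wrist_force"])
f=grab_frame("scene");im=f["img"]
h=hook([.643,-.1186,.248],0)
print({k:proj(f,h[k])[0].round(1) for k in h}, proj(f,[.668,-.1186,.143]))
for y in range(240,330,3): print(y,"".join("W" if int(im[y,x,2])-int(im[y,x,0])>40 else ("#" if im[y,x].mean()>150 else("+" if im[y,x].mean()>90 else ".")) for x in range(210,295)))
E
python3 v2.py
```

```text
origin [ 0.643  -0.1184  0.2489] z [ 0.341  0.001 -0.94 ] q [-0.35  0.41  1.47  0.15  0.94 -2.  ]
0.035393312962690986 [0.37916971 0.42634697 0.05828334]
{'orig': array([247.6, 262.4]), 'crest': array([245.4, 260.8]), 'ball': array([250.2, 279. ]), 'low': array([258.8, 299.1]), 'tip': array([255.1, 285.2]), 'gtop': array([246.1, 258.2]), 'gbot': array([249.1, 266.6])} [[259.2037727  300.17235008]]
240 ...+++++++++........................+++..........................++++................
243 ......++++++.............+++++++++++++..........................++...................
246 .........+++++.........+++++++++....+++++++....................+...................++
249 ........................+++...+++++++++++++++...........+++++++++.......+++########++
252 .........................+++++++++++++++++++++........++++++++#####.....+++++++++++++
255 ..........................+++++++++#+..+++++++..++########++++++++++.....++++++++++++
258 ++.........................++++++++##+++######+++++++++++++++++++++++....++++++++++++
261 ++........+++++++.....++.++######+++##++#++++++++++++....++++++++
[... 1300 characters left out ...]
#+++++++++++++++++WWWWWWWWWWWWWWWWWWWWWWWWWWWWWWWW+++W+##+++##++++++++
309 +........+++####+++++++++++++++++##WWWWWWWWWWWWWWWWWWWWWWWWWWWWWWWW+++###++###+++++++
312 .+....+...++#####+++++++++++++++.+##+WWWWWWWWWWWWWWWWWWWWWW++#############++###++++++
315 .++..++++.+++####+++++++++++++....####WWWWWWWWWWW+########################+++##++++++
318 ++.+.++++++++####++++++++++++++...+####+##########W########################+++##+++++
321 ++++.+.++++++#####+++++++++++++....#########################################++###++++
324 ++++++++++++++####++++++++++++++...+###########################WWW#########++++##+...
327 +++++++++++++++###++++++++++++++...+############################WW####++++++++++##+..
```

send_rows(targets="3 0 -4 0 0 0 150; 9 0 -10 0 0 0 150; 18 0 -20 0 0 0 150; 30 0 -34 0 0 0 150; 45 0 -50 0 0 0 150")

```text
time: 20.68
position: [0.5889, -0.1187, 0.2636]
tcp_rot: [-3.14, 0.349, -3.136]
wrist_force: [0.2, -0.1, -0.1]
width: 0.0352
finger_force: 0.0
```

send_rows(targets="20 0 -20 0 0 0 150; 40 0 -40 0 0 0 150; 60 0 -60 0 0 0 150; 70 0 -70 0 0 0 150; 70 0 -70 0 0 0 150")

```text
time: 21.3
position: [0.5001, -0.1193, 0.3056]
tcp_rot: [-3.14, 0.35, -3.136]
wrist_force: [0.5, -0.6, -0.3]
width: 0.0349
finger_force: 0.0
```

send_rows(targets="0 0 0 0 0 0 150; 0 0 0 0 0 0 150; 0 0 0 0 0 0 150; 0 0 0 0 0 0 150; 0 0 0 0 0 0 150")

```text
time: 21.92
position: [0.5005, -0.1192, 0.3044]
tcp_rot: [-3.141, 0.348, -3.136]
wrist_force: [0.6, -0.8, 0.6]
width: 0.035
finger_force: 0.0
```

```bash
python3 v2.py
python3 - <<'E'
from h import *
a=pickle.load(open("F.pkl","rb"))["scene"]["img"].astype(int); g1=grab_frame("scene")["img"]; g2=grab_frame("scene")["img"].astype(int)
print("motion px",(abs(g1.astype(int)-g2).max(2)>25).sum())
d=abs(a-g2).max(2)>40
for n,(x0,y0,x1,y1) in dict(bangle=(445,145,470,185),jar=(295,205,320,240),coaster=(200,180,238,212),hungB=(295,240,335,308),hungC=(345,235,390,295),brush=(345,190,370,235)).items(): print(n,d[y0:y1,x0:x1].sum())
E
```

```text
origin [ 0.494  -0.1192  0.3223] z [ 0.341  0.001 -0.94 ] q [-0.48  0.09  1.7   0.18  1.05 -2.13]
0.034998985763570925 [ 0.6247393  -0.80422302  0.62364263]
{'orig': array([247.6, 262.4]), 'crest': array([245.4, 260.8]), 'ball': array([250.2, 279. ]), 'low': array([258.8, 299.1]), 'tip': array([255.1, 285.2]), 'gtop': array([246.1, 258.2]), 'gbot': array([249.1, 266.6])} [[259.2037727  300.17235008]]
240 +++++++++++..+++...++++++++++++++++++++++++.....++++++++++++++++++++.................
243 ....++++++++...+++...++++++++++++++++.....++++++++++++++++++++++++...................
246 ++..++++++++++..+++....++++++++.....++++++++++++++++++++++++++++...................++
249 +++...++++++++...+++...++++...++++++++++++++++++++++++++++++++++........++++####+++++
252 +++++..+++++++++..+++....++++++++++++++++++++++++++++++++++++++++##.....+++++++++++++
255 +++++..+++++++++.....++++++++++++++#++++++++++++++++++++++++++++++++.....++++++++++++
258 +++++++..+...+++++..+++++++++++++.+##++++++++++++++++++++++++++++++++....++++++++++++
261 ++.......++++++++++++++++++++++##+++##++++++++++++++.+++++++++
[... 1368 characters left out ...]
+++++
309 ....+.....++####+++++++++++++++++#++WWWWWWWWWWWWWWWWWWWWWWWWWWWWW+++++###++###+++++++
312 ....+++...++####++++++++++++++++.+##++WWWWWWWWWWWWWWWWWW+++###############++###++++++
315 ....+++++.+++####+++++++++++++....####+WWWWWWW++##########################+++##++++++
318 ++...++++++++####++++++++++++++...+###############W########################+++##+++++
321 ++++...+++++++####+++++++++++++....#########################################++###++++
324 ++++++...+++++####++++++++++++++...+###########################WWW#########++++##+...
327 ++++++.....++++###++++++++++++++....###########################+WW####++++++++++##+..
motion px 10
bangle 0
jar 0
coaster 106
hungB 37
hungC 0
brush 8
```

send_rows(targets="10 0 -15 0 0 0 150; 20 0 -30 0 0 0 150; 30 0 -45 0 0 0 150; 30 0 -45 0 0 0 150; 30 0 -45 0 0 0 150")

```text
time: 22.7
position: [0.4568, -0.1195, 0.3367]
tcp_rot: [-3.14, 0.349, -3.136]
wrist_force: [-0.1, 0.6, 0.2]
width: 0.0353
finger_force: 0.0
```

send_rows(targets="0 0 0 0 0 0 150; 0 0 0 0 0 0 150; 0 0 0 0 0 0 150; 0 0 0 0 0 0 150; 0 0 0 0 0 0 150")

```text
time: 23.32
position: [0.4569, -0.1194, 0.3366]
tcp_rot: [-3.141, 0.348, -3.136]
wrist_force: [-0.1, -0.0, -0.5]
width: 0.0353
finger_force: 0.0
```

Run:
```python
from h import *
a=pickle.load(open("F.pkl","rb"))["scene"]["img"]; G=[grab_frame("scene")["img"].astype(int) for _ in range(6)]
print("motion px",[(abs(G[0]-g).max(2)[230:330,220:300]>25).sum() for g in G])
def cen(im,x0,y0,x1,y1):
    im=im.astype(int); m=(im[y0:y1,x0:x1,2]>1.3*im[y0:y1,x0:x1,0]+8); ys,xs=np.nonzero(m); return (xs.mean()+x0).round(1),(ys.mean()+y0).round(1),len(xs)
for b in((200,180,238,212),(295,268,335,308),(345,255,390,295)): print(cen(a,*b),cen(G[0],*b))
```

```text
motion px [np.int64(0), np.int64(0), np.int64(0), np.int64(0), np.int64(0), np.int64(0)]
(np.float64(217.8), np.float64(197.1), 667) (np.float64(217.9), np.float64(197.1), 666)
(np.float64(315.2), np.float64(291.6), 607) (np.float64(315.3), np.float64(291.7), 609)
(np.float64(366.3), np.float64(277.5), 581) (np.float64(366.4), np.float64(277.6), 580)
```

```bash
python3 -c "
from rig import close_job
print(close_job())"
```

```text
the job is handed in; nothing more can be done
None
```

The varnished plaque hangs still on the spare S-hook in the free place of the rail over the drip tray, and the job is handed in; on the way the gripper pushed lightly on the rail (about 17 N) and was backed off, and camera checks before handing in showed nothing else had moved.

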